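# Find the proud vial cap on the carousel and snap it home

## Task

One of the six snap caps on the vial carousel stands proud of the others. Turn the carousel by its black wing grip until that vial stands at the orange gauge finger, over the steel anvil, then take the seating tool by its blue grip and press its cup squarely down on the cap until it clicks home, level and fully down. Stand the tool back upright in the parts tray, leave the carousel where it is, do not touch the cap with the bare gripper, and do not disturb the other things.

Things in the scene. Friction and masses are not known exactly. Their poses are not given: they have to be found in the camera images.
- wing_grip (a point): centre of the black wing grip on the carousel's upright axis, 121 mm above the worktop: a bar 52 mm long (point's x axis), 14 mm thick (y), 26 mm high. The axes turn with the carousel, z up; -x points to the proud vial. The carousel (200 mm disc) turns with light friction (0.1 N m) and stays where left. The other tops are lower: caps 82 mm, the proud cap 89 mm, the gauge post 91 mm.
- press_point (a point): fixed point over the steel anvil at the gauge finger: where the middle of the top of a fully seated cap belongs, 82 mm above the worktop, 75 mm from the carousel's axis. Its -x axis points outward from that axis, z up. The finger's orange tip is 29 mm farther out, 84 to 88 mm above the worktop, on a steel post 91 mm high. The proud vial starts 0.5 to 1.35 rad anticlockwise (from above) of it.
- vial_shoulder (a point): middle of the shoulder of the proud vial, 64 mm above the worktop, turning with the carousel on a 75 mm radius; z up. The cap is home when its rim lies on this shoulder. Six amber vials, 32 mm across, 60 degrees apart; the other five caps are home.
- cap: the proud white snap cap, loose on its vial's neck: 32 mm across, 18 mm high, flat top; origin in the middle of its rim (underside), z axis up. As found its rim is 7 mm above the shoulder; home it is 0. Pushed squarely it resists with up to about 12 to 15 N in the first 4 mm, then snaps down by itself and holds. Pushed at one side it cocks and jams.
- seating_tool: cap seating tool, 123 mm high, 0.22 kg, standing upright in the tray. Origin: middle of the cup's underside; z up the tool. Steel cup 44 mm across; recess in its underside 36 mm across, 6 mm deep, flat-bottomed, goes over the cap (origin 76 mm above the worktop on a seated cap). Blue grip 65 to 121 mm above the origin, 22 mm thick between ribbed flats (y axis), 30 mm wide (x axis).
- tray: shallow steel parts tray, fixed, 160 mm (its x) by 240 mm (its y), walls 22 mm high, floor 2 mm thick. Origin: middle of the underside. The tool starts in the +y half; the wrench and the filter lie in the -y half.
- wrench: small open-ended wrench, 109 mm long (its y axis), lying in the tray; to be left alone. Origin: middle of its underside.
- filter: blue syringe filter, 26 mm across, 21 mm high, in the tray; to be left alone. Origin: middle of its underside.
- amber_bottle: brown reagent bottle with black cap, 62 mm across, 128 mm high, left of the carousel; to be left alone. Origin: middle of its underside.
- white_bottle: white reagent bottle with blue cap, 66 mm across, 135 mm high, left; to be left alone. Origin: middle of its underside.
- carton: small white carton, 65 x 110 x 55 mm, left of the carousel; to be left alone. Origin: middle of its underside.
There are look-alikes about, which are no part of the job. What is shaped like the seating_tool but green or purple is not meant.

How it is judged:
On the way, in this order (a step that is already met when the one before it is completed fails the run):
1. the vial with the proud cap stands still at the gauge finger (within 6 mm), its cap not yet pressed (horizontal distance between cap and press_point below 0.006 m and z of cap in the frame of vial_shoulder above 0.005 m and linear speed of cap below 0.01 m/s), for 0.3 s.
2. over the anvil, the seating tool, held in the gripper within 5 degrees of upright, has pressed the cap home (z of cap in the frame of vial_shoulder below 0.0015 m and horizontal distance between cap and vial_shoulder below 0.003 m and horizontal distance between cap and press_point below 0.008 m and contact force between seating_tool and cap above 2 N and contact force between the fingers and seating_tool above 2 N and angle between seating_tool's own z axis and vertical below 0.087 rad), for 0.2 s.
At the end, for the whole second after the job is handed in: The cap is home (rim within 1.5 mm of the vial's shoulder, centred within 3 mm) and level within 3 degrees, its vial still within 8 mm of the press point at the gauge finger; the seating tool stands upright (within 3.4 degrees) and at rest on the floor of the parts tray (z of cap in the frame of vial_shoulder below 0.0015 m and horizontal distance between cap and vial_shoulder below 0.003 m and horizontal distance between cap and press_point below 0.008 m and angle between cap's own z axis and vertical below 0.05 rad and x of seating_tool in the frame of tray between -0.07 and 0.07 m and y of seating_tool in the frame of tray between -0.11 and 0.11 m and z of seating_tool in the frame of tray below 0.006 m and angle between seating_tool's own z axis and vertical below 0.06 rad and linear speed of seating_tool below 0.02 m/s); the robot touches nothing.
It fails at once if the cap is pushed with the bare gripper (over 3 N) (contact force between any of the fingers, the arm and cap above 3 N).
It fails at once if the seating tool is dropped or knocked over (tilted over 45 degrees) (angle between seating_tool's own z axis and vertical above 0.785 rad).
It fails at once if a bottle, the carton, the wrench or the filter is disturbed (moved over 30 mm) (distance of any of amber_bottle, white_bottle, carton, wrench, filter from where it was at the start of the episode above 0.03 m).
It also fails if it takes over 64 s, if anything falls off the work surface, if the arm or the gripper's body presses on something with over 40 N, if the wrist force passes 120 N, or if a joint passes its speed limit or range.

## Robot

A 6-joint arm with a two-finger parallel gripper is mounted at the origin on a cart in front of the work surface, level with it; the furniture and walls round the work are solid. World frame = base frame: x ahead of the robot, y to its left, z up, the work surface at z = 0. Lengths are in m, angles in rad, forces in N, time in s.
With the tool pointing down it reaches from about 0.25 to 0.725 m from the base axis. Payload 4 kg.
Tool frame: the origin (TCP) lies between the finger pads; the fingertips stand 11 mm ahead of it and the grasp point (between the pads) lies 8 mm behind it (bot.tip_extent is the distance from the TCP to the fingertips, in m); z points along the fingers, y is the line along which they close (so a half turn about z gives the same grasp; the last joint's range is limited). The gripper opens to 85 mm and grips with 20 to 120 N. Pads are 22 mm wide; open, the fingers measure 114 mm over their backs; the gripper's body (76 mm by 85 mm) begins 54 mm behind the grasp point. The pads swing forward as they close: fully open they stand 13 mm farther back than shut.
Start: joints at [1.34, 0.241, 0.005, 1.335, 0, 1.571], TCP at [0.114, 0.487, 0.219] pointing down, gripper open.
Joint ranges: [-2.72, 2.72], [-1.05, 1.87], [-1.09, 1.28], [-1.99, 2.15], [-1.42, 1.44], [-3.14, 3.14]. Speed limits (rad/s): [2.79, 2.79, 3.14, 3.14, 3.14, 3.14].

## Interface

Orientations are given as a unit quaternion [x, y, z, w].
In Python, from workcell import bot gives the robot as it stands. The module is installed in compiled form; this text tells all that it offers.
- The arm moves only by the tool drive_tool, never from a script. Its argument "rows" is a list of rows, each an object of numbers: "dx", "dy", "dz": the shift along the tool's x, y, z in units of 50 mm (1.0 is 50 mm); "wx", "wy", "wz": the turn, a rotation vector about the tool's x, y, z in units of 5 degrees (1.0 is 5 degrees); "hand": the finger opening in mm, from 0 to 85.4. A call has 1 to 20 rows; each row is the pose to reach, as a shift and turn from the pose commanded when the call began, along the tool's axes at that moment; what a row does not reach only later rows make up. A row lasts 1/10 s, in which the tool goes at most 50 mm and 8.59 degrees, less where a joint would pass 70% of its speed; a pose out of reach is approached as far as the arm can. A call with a gripper value outside its range is refused whole. The fingers move at their own pace and stop on an object; the grip force is fixed at half the most. Time passes only in rows, so rows that repeat a pose let the fingers close. It gives the time, the measured TCP pose, the force, the opening and the grip force at its end, in the units of the state.
- bot.get_obs(): the state, without advancing time (a new reading comes with each control period).
- bot.camera(name): name is "side" or "top"; returns the picture (400x640x3 uint8, red, green, blue); there is no depth.
- bot.get_calibration(name): a dict with "vfov" (degrees; the focal length in pixels is half the picture's height over the tangent of half this angle, whatever the lens; pixels are square), "cx", "cy" (the principal point, pixels), "origin" and "rotation" of the camera in the world. Camera axes: x right, y up, looking along -z (the intrinsics and any distortion apply to the point x, -y, -z); pixel columns grow to the right and rows downward; lengths in m; the calibration is good to about 2 mm. A picture is of the moment at which its call begins. get_calibration takes no time and is no camera call.
- bot.job_done(): hands the job in; it is judged then, once.
Trained networks look in the newest picture that a camera, given by its name, has taken for a name from the list of things; names that differ only in an ending like _2 or _b are one class to them, and where a whole thing is asked for, a point or a joint stands for the part that bears it (a point fixed in the world has none). Each returns a list of dicts, best first, with "score" (0 to 1); they miss things now and then, are a little off and sometimes report something else, mostly with a low value. They report only what shows in the picture. A call takes as long as a camera call. They do not tell look-alikes from the thing itself.
- bot.look_for(camera, thing): "extent" ([centre column, centre row, width, height] in pixels, round what is visible of it).
- bot.outline_of(camera, thing): "region" (400x640 bool, what is visible of it) and "extent" ([centre column, centre row, width, height] in pixels, round what is visible of it).
The state is a dict: "clock": time; "joint_pos": joint angles; "joint_vel": joint speeds; "tau": joint torques, N m; "eef_pos": TCP position; "tool_rot": TCP orientation; "ft_force": force on the tool from outside, world axes, zero at the start; "ft_torque": the same for the moment, N m; "grip_width": finger opening in m; "grasp_force": force on a finger pad.
Only numpy, scipy, OpenCV 4.12 (cv2) and the standard library are available. Lean on these libraries where they do the work, as an engineer would, in place of code of your own. Each camera call takes 0.05 s, during which the arm holds its last target. There are 200 camera calls.

## Working session

There is one attempt and no reset: what is moved stays moved. The work goes in short steps, Python scripts to look and compute and a tool call to move; the robot and the scene stay as the last step left them, time stands still between calls to the robot, and variables do not carry over. Pictures are saved under pics/ and viewed, at most 10 in all, crops included, and the job is handed in when it is done.

Besides the shell and the picture viewer there is one more tool, called as a command line: name --argument value ..., lists and objects as JSON in quotes. drive_tool: Moves the arm, as the interface text tells. Its arguments: {"type":"object","properties":{"rows":{"type":"array","items":{"type":"object","properties":{"dx":{"type":"number"},"dy":{"type":"number"},"dz":{"type":"number"},"wx":{"type":"number"},"wy":{"type":"number"},"wz":{"type":"number"},"hand":{"type":"number"}}}}},"required":["rows"]}

```bash
mkdir -p pics
cat > h.py <<'E'
import numpy as np, cv2
from workcell import bot
def cal(n):
    c=bot.get_calibration(n); f=200/np.tan(np.radians(c['vfov'])/2)
    return c,f
def ray(n,u,v):
    c,f=cal(n); d=np.array([(u-c['cx'])/f,-(v-c['cy'])/f,-1.]); 
    return np.array(c['origin']),np.array(c['rotation']).reshape(3,3)@d
def at_z(n,u,v,z):
    o,d=ray(n,u,v); return o+d*(z-o[2])/d[2]
def proj(n,p):
    c,f=cal(n); q=np.array(c['rotation']).reshape(3,3).T@(np.array(p)-c['origin'])
    return np.array([c['cx']+f*q[0]/-q[2], c['cy']-f*q[1]/-q[2]])
def tri(u1,u2,n1='side',n2='top'):
    o1,d1=ray(n1,*u1);o2,d2=ray(n2,*u2); d1/=np.linalg.norm(d1);d2/=np.linalg.norm(d2)
    t=np.linalg.lstsq(np.c_[d1,-d2],o2-o1,rcond=None)[0]; a=o1+t[0]*d1;b=o2+t[1]*d2
    return (a+b)/2,np.linalg.norm(a-b)
def snap(n,f=None):
    im=bot.camera(n)
    if f: cv2.imwrite('pics/'+f,im[...,::-1])
    return im
E
python3 - <<'E'
from h import *
for n in('side','top'):
    snap(n,n+'0.png'); print(n,bot.get_calibration(n))
    for t in('wing_grip','cap','seating_tool','tray','wrench','filter','carton'):
        print(t,[(round(r['score'],2),np.round(r['extent'],1).tolist()) for r in bot.look_for(n,t)][:4])
o=bot.get_obs();print(o['clock'],o['eef_pos'],o['tool_rot'])
E
```

```text
side {'vfov': 51.14575863955943, 'cx': 322.17327642687434, 'cy': 193.9682714330161, 'origin': array([ 0.0356694 , -0.78769313,  0.83264613]), 'rotation': array([ 0.4393808 , -0.10855285, -0.19882236,  0.86927007])}
wing_grip [(0.97, [313.9, 188.6, 57.3, 53.6]), (0.59, [381.0, 269.6, 87.2, 79.4])]
cap [(0.64, [307.5, 194.9, 12.0, 9.9])]
seating_tool [(0.96, [360.2, 323.0, 24.4, 51.0]), (0.79, [370.9, 241.9, 16.5, 41.5]), (0.7, [391.1, 319.5, 22.8, 45.2])]
tray [(0.6, [379.1, 269.7, 88.9, 77.2])]
wrench []
filter [(0.64, [374.1, 295.1, 7.1, 13.1]), (0.29, [380.2, 270.9, 88.0, 78.4])]
carton [(0.65, [265.5, 158.9, 35.0, 30.4])]
top {'vfov': 45.331490880269065, 'cx': 321.40351780710085, 'cy': 196.1949832950731, 'origin': array([0.31971512, 0.10849218, 1.50215243]), 'rotation': array([ 0.03879448, -0.03583529, -0.705087  ,  0.70715143])}
wing_grip [(0.7, [292.7, 186.1, 65.2, 67.1])]
cap [(0.66, [311.1, 199.3, 13.3, 12.5])]
seating_tool [(0.72, [470.8, 204.2, 25.5, 21.7]), (0.71, [462.9, 230.2, 25.5, 16.3]), (0.66, [393.8, 176.3, 17.4, 18.8]), (0.34, [206.3, 209.1, 41.2, 36.1])]
tray [(0.83, [406.4, 183.3, 85.9, 54.8])]
wrench [(0.23, [206.6, 165.8, 29.9, 24.5])]
filter [(0.52, [429.0, 201.7, 3.3, 8.4])]
carton [(0.82, [203.3, 209.9, 39.6, 31.8])]
0.8 [0.11438074 0.48673327 0.21851834] [ 1.15128088e-01  9.93350655e-01 -1.85944598e-06  1.49747535e-05]
```

View pics/side0.png

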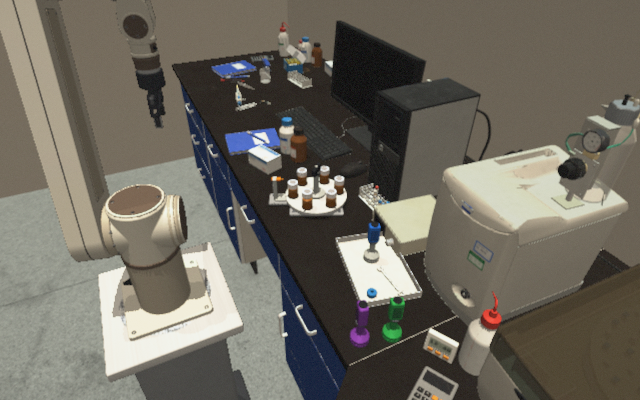

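View pics/top0.png

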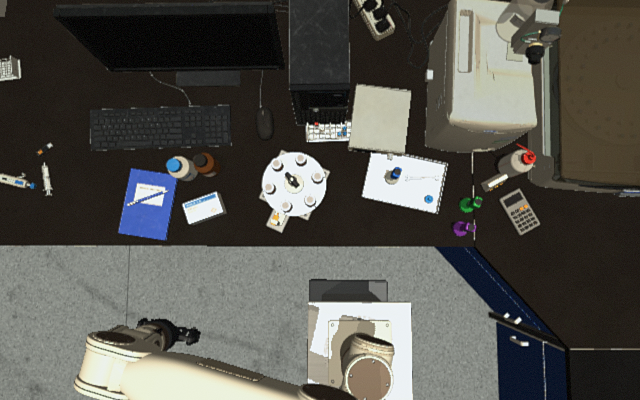

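The side view shows the carousel at about (316,195), the blue tool at (373,240) in the tray, and the green and purple look-alikes at (393,319) and (360,323). In the top view the carousel is at (293,184), the tool at (393,175) and the orange finger near (279,213).

```bash
sed -i "s/np.array(c\['rotation'\]).reshape(3,3)/R.from_quat(c['rotation']).as_matrix()/; 1a from scipy.spatial.transform import Rotation as R" h.py
python3 - <<'E'
from h import *
a=cv2.imread('pics/top0.png')[140:245,245:455]; b=cv2.imread('pics/side0.png')[155:305,255:425]
a=cv2.resize(a,None,fx=3.7,fy=3.7,interpolation=cv2.INTER_CUBIC)
cv2.imwrite('pics/topc.png',a)
cv2.imwrite('pics/sidec.png',cv2.resize(b,None,fx=4,fy=4,interpolation=cv2.INTER_CUBIC))
print(proj('top',bot.get_obs()['eef_pos']),proj('side',bot.get_obs()['eef_pos']))
print(at_z('top',293,184,.05), at_z('side',316,195,.05))
print(proj('top',[0.3,0,0]))
E
```

```text
[178.95817272 325.2057558 ] [162.5919857  128.33409006]
[0.51088171 0.20179985 0.05      ] [0.49740559 0.17114374 0.05      ]
[358.16816662 253.43380536]
```

View pics/topc.png

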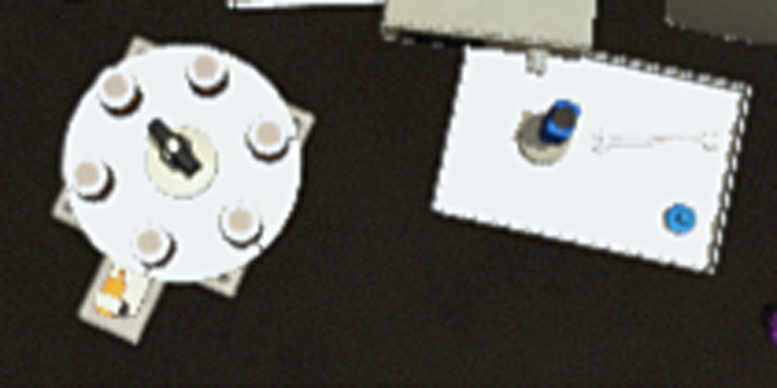

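View pics/sidec.png

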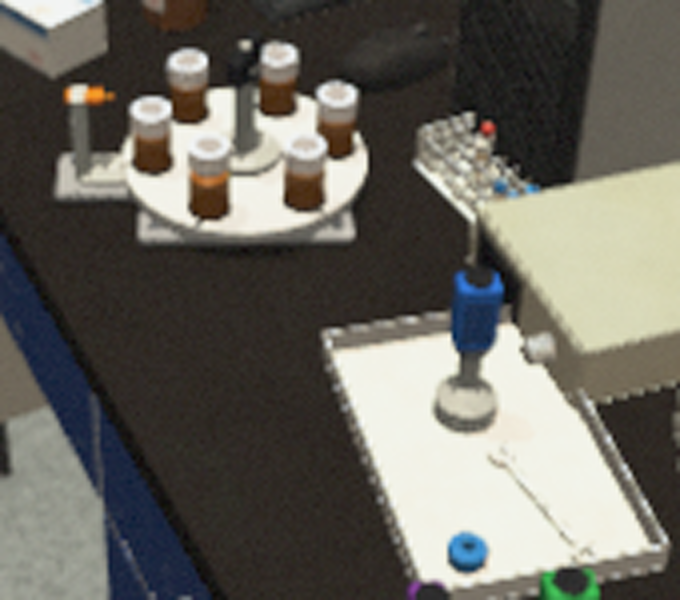

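The proud cap is the front vial at about (208,150) in the side crop, with amber glass showing under its cap. In the top crop it is at (242,218). The finger is at (120,290) in the top crop, and the bar points at the proud vial as expected.

```bash
cat > m.py <<'E'
from h import *
from scipy.optimize import least_squares
T=np.array([(242,218),(268,133),(206,70),(118,88),(90,175),(151,240)])/3.7+[245,140]-.4
S=np.array([(209,150),(306,150),(338,95),(278,52),(188,62),(151,105)])/4+[255,155]-.4
def caps(c,ph):
    a=ph+np.arange(6)*np.pi/3
    return np.c_[c[0]+.075*np.cos(a),c[1]+.075*np.sin(a),np.r_[.089,[.082]*5]]
def res(p,n,U): return np.ravel([proj(n,q)-u for q,u in zip(caps(p,p[2]),U)])
for n,U in(('top',T),('side',S)):
    r=least_squares(res,[.5,.19,-2.4],args=(n,U)); print(n,r.x,np.round(r.fun,1))
r=least_squares(lambda p:np.r_[res(p,'top',T),res(p,'side',S)],[.5,.19,-2.4]); print('both',r.x)
c=r.x
# finger tip
tipT=np.array([135,270])/3.7+[245,140];postT=np.array([105,295])/3.7+[245,140]
print('finger',at_z('top',*tipT,.087)-np.r_[c[:2],0],at_z('top',*postT,.087)-np.r_[c[:2],0])
s=np.array([112,96])/4+[255,155]; print('tip side',at_z('side',*s,.086)-np.r_[c[:2],0])
s=np.array([72,92])/4+[255,155]; print('post side',at_z('side',*s,.089)-np.r_[c[:2],0])
# wing top ends
for q in((155,128),(196,172)): print('wing top',at_z('top',*(np.array(q)/3.7+[245,140]),.134))
# tool: cup, grip top
for q in((566,112),): print('grip top',at_z('top',*(np.array(q)/3.7+[245,140]),.125))
print('grip top side',at_z('side',*(np.array([478,276])/4+[255,155]),.125))
print('tri', tri(np.array([478,276])/4+[255,155],np.array([566,118])/3.7+[245,140]))
print('cup',at_z('top',*(np.array([542,138])/3.7+[245,140]),.012),at_z('side',*(np.array([466,402])/4+[255,155]),.014))
for q in((466,46),(750,85),(713,270),(434,210)): print('tray',at_z('top',*(np.array(q)/3.7+[245,140]),.022))
E
python3 m.py
```

```text
top [ 0.51515892  0.19972855 -2.38578906] [ 0.   0.6  0.4 -0.   0.1 -1.  -0.4 -0.2 -0.4 -0.1  0.2  0.6]
side [ 0.51232033  0.20378763 -2.39674989] [-0.2 -0.9 -0.2 -1.  -0.1  0.1  0.2  0.8  0.2 -0.   0.   1.2]
both [ 0.51354734  0.20108753 -2.39030555]
finger [-0.09414004  0.03162782  0.087     ] [-0.11422692  0.05537504  0.087     ]
tip side [-0.09536163  0.04775     0.086     ]
post side [-0.12347643  0.06220269  0.089     ]
wing top [0.52716047 0.21430055 0.134     ]
wing top [0.49264161 0.18201132 0.134     ]
grip top [ 0.54203994 -0.10781687  0.125     ]
grip top side [ 0.53673284 -0.10138427  0.125     ]
tri (array([ 0.53507396, -0.10627798,  0.1296667 ]), np.float64(0.0032094410045987046))
cup [ 0.53791293 -0.10490407  0.012     ] [ 0.53612975 -0.1050856   0.014     ]
tray [ 0.61505507 -0.04004118  0.022     ]
tray [ 0.58213899 -0.2797459   0.022     ]
tray [ 0.42536488 -0.24498548  0.022     ]
tray [ 0.47517116 -0.01210013  0.022     ]
```

```bash
cat >> h.py <<'E'
def plan(p,yaw=None):
    "units to bring the TCP to p, tool down with tool y axis at angle yaw"
    o=bot.get_obs(); Rn=R.from_quat(o['tool_rot']); d=Rn.inv().apply(np.array(p)-o['eef_pos'])/.05
    y=Rn.as_matrix()[:,1]; cy=np.arctan2(y[1],y[0]); yaw=cy if yaw is None else yaw
    Y=np.array([np.cos(yaw),np.sin(yaw),0]);Z=np.array([0,0,-1.]);G=R.from_matrix(np.c_[np.cross(Y,Z),Y,Z])
    w=np.degrees((Rn.inv()*G).as_rotvec())/5
    print('clock',round(o['clock'],2),'pos',np.round(o['eef_pos'],4),'yaw',round(cy,3),'j',np.round(o['joint_pos'],2),'grip',round(o['grip_width'],4),'F',np.round(o['ft_force'],1)); print('d',np.round(d,3),'w',np.round(w,3))
E
python3 - <<'E'
from h import *
plan([.5137,.2005,.2],2.324)
a=cv2.imread('pics/top0.png')[160:185,380:410]; b=cv2.imread('pics/side0.png')[215:270,355:390]
a=cv2.resize(a,(480,400),interpolation=cv2.INTER_CUBIC);b=cv2.resize(b,(255,400),interpolation=cv2.INTER_CUBIC)
cv2.imwrite('pics/grip0.png',np.hstack([a,b]))
c=np.r_[.5137,.2005]
for q in((109,328),(80,313),(138,343)):
  v=at_z('top',*(np.array(q)/3.7+[244.6,139.6]),.012)[:2]-c; print(v,np.arctan2(v[1],v[0]))
E
```

```text
clock 0.8 pos [0.1144 0.4867 0.2185] yaw 1.34 j [ 1.34  0.24  0.01  1.34 -0.    1.57] grip 0.0855 F [ 1.  -0.3 -0.2]
d [-9.084 -3.746  0.371] w [ -0.      0.    -11.275]
[-0.13664189  0.06132376] 2.71974387828981
[-0.1241211   0.08588874] 2.536272711576418
[-0.14913873  0.03680577] 2.899638575387038
```

View pics/grip0.png

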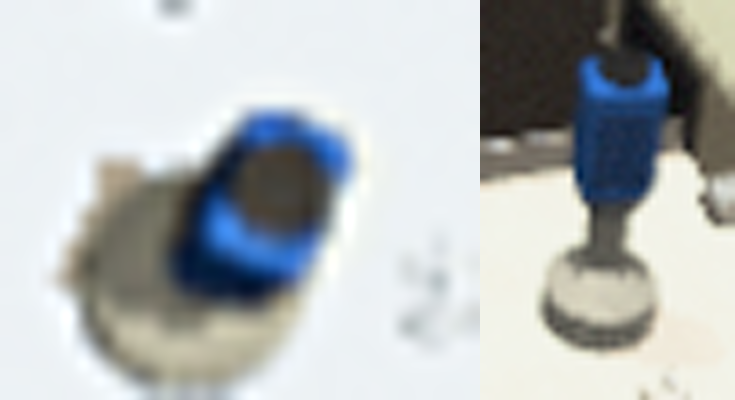

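The grip's short axis runs along about (100,40) in the crop, which puts its flats' normal at a yaw of about 1.16 rad. The cup is at (190,290).

drive_tool --rows '[{"dx": -4.5, "dy": -1.9, "dz": 0.0, "wz": -5.6}, {"dx": -4.5, "dy": -1.9, "dz": 0.0, "wz": -5.6}, {"dx": -4.5, "dy": -1.9, "dz": 0.0, "wz": -5.6}, {"dx": -4.5, "dy": -1.9, "dz": 0.0, "wz": -5.6}, {"dx": -4.5, "dy": -1.9, "dz": 0.0, "wz": -5.6}, {"dx": -9.08, "dy": -3.75, "dz": 0.37, "wz": -11.28}, {"dx": -9.08, "dy": -3.75, "dz": 0.37, "wz": -11.28}, {"dx": -9.08, "dy": -3.75, "dz": 0.37, "wz": -11.28}, {"dx": -9.08, "dy": -3.75, "dz": 0.37, "wz": -11.28}, {"dx": -9.08, "dy": -3.75, "dz": 0.37, "wz": -11.28}, {"dx": -9.08, "dy": -3.75, "dz": 0.37, "wz": -11.28}, {"dx": -9.08, "dy": -3.75, "dz": 0.37, "wz": -11.28}, {"dx": -9.08, "dy": -3.75, "dz": 0.37, "wz": -11.28}, {"dx": -9.08, "dy": -3.75, "dz": 0.37, "wz": -11.28}, {"dx": -9.08, "dy": -3.75, "dz": 0.37, "wz": -11.28}]'

```text
invalid input at $.rows[0]: expected keys dx, dy, dz, wx, wy, wz, hand
```

Run:
```python
from h import *
plan([.5137,.2005,.115],2.324)
```

```text
clock 0.8 pos [0.1144 0.4867 0.2185] yaw 1.34 j [ 1.34  0.24  0.01  1.34 -0.    1.57] grip 0.0855 F [ 1.  -0.3 -0.2]
d [-9.084 -3.746  2.071] w [ -0.      0.    -11.275]
```

drive_tool --rows '[{"dx": -4.5, "dy": -1.9, "dz": 0, "wx": 0, "wy": 0, "wz": -5.6, "hand": 85}, {"dx": -4.5, "dy": -1.9, "dz": 0, "wx": 0, "wy": 0, "wz": -5.6, "hand": 85}, {"dx": -4.5, "dy": -1.9, "dz": 0, "wx": 0, "wy": 0, "wz": -5.6, "hand": 85}, {"dx": -4.5, "dy": -1.9, "dz": 0, "wx": 0, "wy": 0, "wz": -5.6, "hand": 85}, {"dx": -4.5, "dy": -1.9, "dz": 0, "wx": 0, "wy": 0, "wz": -5.6, "hand": 85}, {"dx": -9.08, "dy": -3.75, "dz": 0.37, "wx": 0, "wy": 0, "wz": -11.28, "hand": 70}, {"dx": -9.08, "dy": -3.75, "dz": 0.37, "wx": 0, "wy": 0, "wz": -11.28, "hand": 70}, {"dx": -9.08, "dy": -3.75, "dz": 0.37, "wx": 0, "wy": 0, "wz": -11.28, "hand": 70}, {"dx": -9.08, "dy": -3.75, "dz": 0.37, "wx": 0, "wy": 0, "wz": -11.28, "hand": 70}, {"dx": -9.08, "dy": -3.75, "dz": 0.37, "wx": 0, "wy": 0, "wz": -11.28, "hand": 70}, {"dx": -9.08, "dy": -3.75, "dz": 0.37, "wx": 0, "wy": 0, "wz": -11.28, "hand": 70}, {"dx": -9.08, "dy": -3.75, "dz": 0.37, "wx": 0, "wy": 0, "wz": -11.28, "hand": 70}, {"dx": -9.08, "dy": -3.75, "dz": 0.37, "wx": 0, "wy": 0, "wz": -11.28, "hand": 70}, {"dx": -9.08, "dy": -3.75, "dz": 0.37, "wx": 0, "wy": 0, "wz": -11.28, "hand": 70}, {"dx": -9.08, "dy": -3.75, "dz": 0.37, "wx": 0, "wy": 0, "wz": -11.28, "hand": 70}]'

```text
clock: 2.3
eef_pos: [0.5125, 0.2013, 0.2003]
tool_rot: [-0.369, 0.93, 0.0, 0.0]
ft_force: [0.1, 0.5, -0.8]
grip_width: 0.07
grasp_force: 0.0
```

Run:
```python
from h import *
plan([.5137,.2005,.115],2.324)
```

```text
clock 2.3 pos [0.5125 0.2013 0.2003] yaw 2.326 j [ 0.37  0.35  0.11  1.33  0.   -0.38] grip 0.07 F [ 0.1  0.5 -0.8]
d [-0.005 -0.028  1.707] w [0.001 0.002 0.026]
```

drive_tool --rows '[{"dx": 0, "dy": -0.03, "dz": 0.6, "wx": 0, "wy": 0, "wz": 0, "hand": 50}, {"dx": 0, "dy": -0.03, "dz": 1.2, "wx": 0, "wy": 0, "wz": 0, "hand": 50}, {"dx": 0, "dy": -0.03, "dz": 1.7, "wx": 0, "wy": 0, "wz": 0, "hand": 50}, {"dx": 0, "dy": -0.03, "dz": 1.7, "wx": 0, "wy": 0, "wz": 0, "hand": 50}, {"dx": 0, "dy": -0.03, "dz": 1.7, "wx": 0, "wy": 0, "wz": 0, "hand": 50}]'

```text
clock: 2.8
eef_pos: [0.5139, 0.2, 0.1155]
tool_rot: [-0.369, 0.93, 0.0, -0.0]
ft_force: [0.4, -1.2, 1.4]
grip_width: 0.0503
grasp_force: 0.0
```

drive_tool --rows '[{"dx": 0, "dy": 0, "dz": 0, "wx": 0, "wy": 0, "wz": 0, "hand": 24}, {"dx": 0, "dy": 0, "dz": 0, "wx": 0, "wy": 0, "wz": 0, "hand": 24}, {"dx": 0, "dy": 0, "dz": 0, "wx": 0, "wy": 0, "wz": 0, "hand": 24}, {"dx": 0, "dy": 0, "dz": 0, "wx": 0, "wy": 0, "wz": 0, "hand": 5}, {"dx": 0, "dy": 0, "dz": 0, "wx": 0, "wy": 0, "wz": 0, "hand": 5}, {"dx": 0, "dy": 0, "dz": 0, "wx": 0, "wy": 0, "wz": 0, "hand": 5}, {"dx": 0, "dy": 0, "dz": 0, "wx": 0, "wy": 0, "wz": 0, "hand": 5}, {"dx": 0, "dy": 0, "dz": 0, "wx": 0, "wy": 0, "wz": 0, "hand": 5}]'

```text
clock: 3.6
eef_pos: [0.5124, 0.2027, 0.1166]
tool_rot: [-0.369, 0.929, 0.004, -0.0]
ft_force: [-8.1, 6.7, 8.5]
grip_width: 0.0114
grasp_force: 58.6
```

drive_tool --rows '[{"dx": 0, "dy": 0.07, "dz": 0, "wx": 0, "wy": 0, "wz": 0, "hand": 5}, {"dx": 0, "dy": 0.07, "dz": 0, "wx": 0, "wy": 0, "wz": 0, "hand": 5}, {"dx": 0, "dy": 0.07, "dz": 0, "wx": 0, "wy": 0, "wz": 0, "hand": 5}]'

```text
clock: 3.9
eef_pos: [0.5123, 0.2027, 0.1166]
tool_rot: [-0.368, 0.93, 0.001, 0.001]
ft_force: [-3.1, 2.0, 5.6]
grip_width: 0.0113
grasp_force: 59.0
```

drive_tool --rows '[{"dx": 0, "dy": 0.02, "dz": 0, "wx": 0, "wy": 0, "wz": 0.4, "hand": 5}, {"dx": 0, "dy": 0.02, "dz": 0, "wx": 0, "wy": 0, "wz": 1.0, "hand": 5}, {"dx": 0, "dy": 0.02, "dz": 0, "wx": 0, "wy": 0, "wz": 1.8, "hand": 5}, {"dx": 0, "dy": 0.02, "dz": 0, "wx": 0, "wy": 0, "wz": 2.6, "hand": 5}, {"dx": 0, "dy": 0.02, "dz": 0, "wx": 0, "wy": 0, "wz": 3.4, "hand": 5}, {"dx": 0, "dy": 0.02, "dz": 0, "wx": 0, "wy": 0, "wz": 4.2, "hand": 5}, {"dx": 0, "dy": 0.02, "dz": 0, "wx": 0, "wy": 0, "wz": 5.0, "hand": 5}, {"dx": 0, "dy": 0.02, "dz": 0, "wx": 0, "wy": 0, "wz": 5.8, "hand": 5}, {"dx": 0, "dy": 0.02, "dz": 0, "wx": 0, "wy": 0, "wz": 6.6, "hand": 5}, {"dx": 0, "dy": 0.02, "dz": 0, "wx": 0, "wy": 0, "wz": 7.4, "hand": 5}, {"dx": 0, "dy": 0.02, "dz": 0, "wx": 0, "wy": 0, "wz": 8.2, "hand": 5}, {"dx": 0, "dy": 0.02, "dz": 0, "wx": 0, "wy": 0, "wz": 9.0, "hand": 5}, {"dx": 0, "dy": 0.02, "dz": 0, "wx": 0, "wy": 0, "wz": 9.8, "hand": 5}, {"dx": 0, "dy": 0.02, "dz": 0, "wx": 0, "wy": 0, "wz": 10.6, "hand": 5}, {"dx": 0, "dy": 0.02, "dz": 0, "wx": 0, "wy": 0, "wz": 11.4, "hand": 5}, {"dx": 0, "dy": 0.02, "dz": 0, "wx": 0, "wy": 0, "wz": 12.2, "hand": 5}, {"dx": 0, "dy": 0.02, "dz": 0, "wx": 0, "wy": 0, "wz": 13.0, "hand": 5}, {"dx": 0, "dy": 0.02, "dz": 0, "wx": 0, "wy": 0, "wz": 13.6, "hand": 5}, {"dx": 0, "dy": 0.02, "dz": 0, "wx": 0, "wy": 0, "wz": 13.8, "hand": 5}, {"dx": 0, "dy": 0.02, "dz": 0, "wx": 0, "wy": 0, "wz": 13.8, "hand": 5}]'

```text
clock: 5.9
eef_pos: [0.5123, 0.2033, 0.1166]
tool_rot: [0.223, 0.975, 0.001, 0.001]
ft_force: [-1.1, 0.8, 5.2]
grip_width: 0.0113
grasp_force: 58.9
```

Run:
```python
from h import *
plan([.5125,.2027,.115],1.119)
a=snap('top','top1.png');b=snap('side','side1.png')
a=cv2.resize(a[150:235,250:335],(510,510),interpolation=cv2.INTER_CUBIC)
b=cv2.resize(b[150:220,255:350],(692,510),interpolation=cv2.INTER_CUBIC)[:,:290]
cv2.imwrite('pics/c1.png',np.hstack([a,b])[...,::-1])
```

```text
clock 5.9 pos [0.5123 0.2033 0.1166] yaw 1.12 j [ 0.38  0.4  -0.04  1.13  0.    0.83] grip 0.0113 F [-1.1  0.8  5.2]
d [-0.01  -0.01   0.033] w [0.035 0.014 0.012]
```

View pics/c1.png

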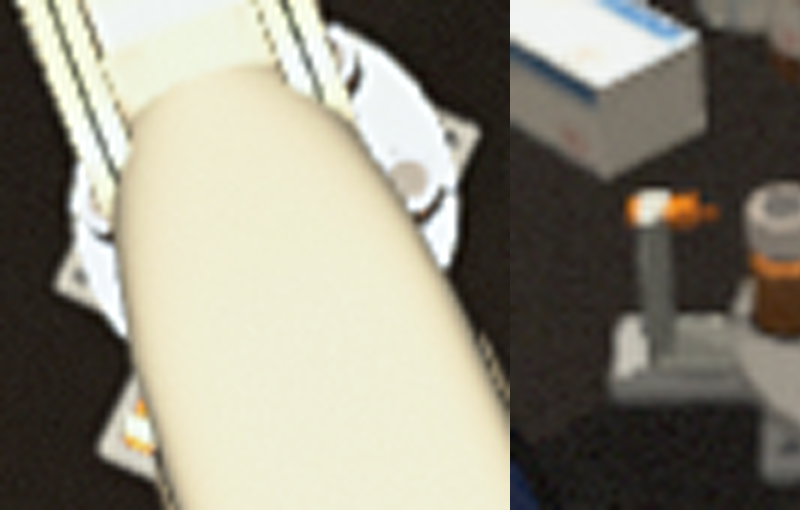

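The proud vial now faces the orange tip at about (715,210) in the side crop. The arm hides the top view, so I release, clear out and look.

drive_tool --rows '[{"dx": 0, "dy": 0, "dz": 0, "wx": 0, "wy": 0, "wz": 0, "hand": 55}, {"dx": 0, "dy": 0, "dz": 0, "wx": 0, "wy": 0, "wz": 0, "hand": 55}, {"dx": 0, "dy": 0, "dz": 0, "wx": 0, "wy": 0, "wz": 0, "hand": 55}, {"dx": 0, "dy": 0, "dz": 0, "wx": 0, "wy": 0, "wz": 0, "hand": 55}, {"dx": 0, "dy": 0, "dz": -0.6, "wx": 0, "wy": 0, "wz": 0, "hand": 55}, {"dx": 0, "dy": 0, "dz": -1.4, "wx": 0, "wy": 0, "wz": 0, "hand": 60}, {"dx": 0, "dy": 0, "dz": -2.2, "wx": 0, "wy": 0, "wz": 0, "hand": 70}, {"dx": 0, "dy": 0, "dz": -2.2, "wx": 0, "wy": 0, "wz": 0, "hand": 70}, {"dx": 0, "dy": 0, "dz": -2.2, "wx": 0, "wy": 0, "wz": 0, "hand": 70}]'

```text
clock: 6.9
eef_pos: [0.5121, 0.2027, 0.226]
tool_rot: [0.223, 0.975, 0.001, 0.001]
ft_force: [-0.4, -0.2, 0.1]
grip_width: 0.0701
grasp_force: 0.0
```

Run:
```python
from h import *
plan([.537,-.102,.235],1.16)
```

```text
clock 6.9 pos [0.5121 0.2027 0.226 ] yaw 1.12 j [ 0.38  0.34  0.16  1.39 -0.    0.83] grip 0.0701 F [-0.4 -0.2  0.1]
d [-3.104 -5.269 -0.184] w [ 0.022  0.022 -0.458]
```

drive_tool --rows '[{"dx": -0.6, "dy": -1.05, "dz": -0.18, "wx": 0, "wy": 0, "wz": -0.46, "hand": 70}, {"dx": -1.2, "dy": -2.1, "dz": -0.18, "wx": 0, "wy": 0, "wz": -0.46, "hand": 70}, {"dx": -1.8, "dy": -3.15, "dz": -0.18, "wx": 0, "wy": 0, "wz": -0.46, "hand": 70}, {"dx": -2.5, "dy": -4.2, "dz": -0.18, "wx": 0, "wy": 0, "wz": -0.46, "hand": 70}, {"dx": -3.1, "dy": -5.27, "dz": -0.18, "wx": 0, "wy": 0, "wz": -0.46, "hand": 70}, {"dx": -3.1, "dy": -5.27, "dz": -0.18, "wx": 0, "wy": 0, "wz": -0.46, "hand": 70}, {"dx": -3.1, "dy": -5.27, "dz": -0.18, "wx": 0, "wy": 0, "wz": -0.46, "hand": 70}, {"dx": -3.1, "dy": -5.27, "dz": -0.18, "wx": 0, "wy": 0, "wz": -0.46, "hand": 70}]'

```text
clock: 7.7
eef_pos: [0.535, -0.1036, 0.232]
tool_rot: [0.206, 0.979, 0.0, -0.002]
ft_force: [-0.0, -0.3, -0.8]
grip_width: 0.0701
grasp_force: 0.0
```

Run:
```python
from h import *
plan([.537,-.102,.095],1.16)
a=snap('top','top2.png');b=snap('side','side2.png')
a=cv2.resize(a[150:240,250:335],(482,510),interpolation=cv2.INTER_CUBIC)
b=cv2.resize(b[160:215,262:317],(510,510),interpolation=cv2.INTER_CUBIC)[:,:318]
cv2.imwrite('pics/c2.png',np.hstack([a,b])[...,::-1])
```

```text
clock 7.7 pos [ 0.535  -0.1036  0.232 ] yaw 1.157 j [-0.19  0.33  0.16  1.41  0.    0.22] grip 0.0701 F [-0.  -0.3 -0.8]
d [-0.033  0.047  2.739] w [-0.007 -0.043 -0.039]
```

View pics/c2.png

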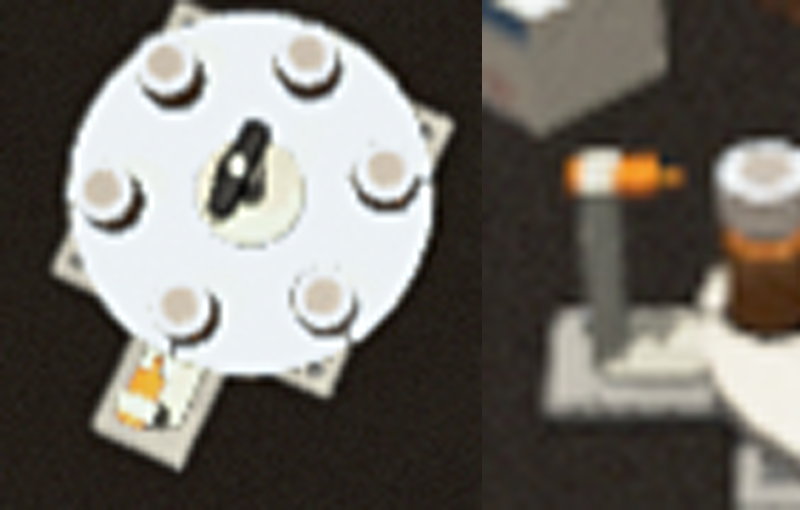

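The proud vial is next to the finger: cap at (184,305), orange tip at (155,360) in the top crop; in the side crop, cap at (765,170) and tip at (680,177). I fit both to check alignment.

```bash
cat > m2.py <<'E'
from h import *
from scipy.optimize import least_squares
import m
T=np.array([(184,305),(324,296),(387,168),(307,53),(166,62),(106,187)])/5.667+[250,150]-.4
r=least_squares(m.res,[.515,.2,2.68],args=('top',T)); c=r.x; print('top',c,np.round(r.fun,1))
for q,z in(((155,358),.086),((138,405),.086),((180,470),.006),((94,427),.006)):
    v=at_z('top',*(np.array(q)/5.667+[249.6,149.6]),z)[:2]-c[:2]; print(v,np.hypot(*v),np.arctan2(v[1],v[0]))
cap=at_z('side',*(np.array([765-482,165])/9.27+[261.6,159.6]),.089)
ax=np.array([.5121,.2033]); v=cap[:2]-ax; print('side cap',cap,np.hypot(*v),np.arctan2(v[1],v[0]))
for q in((683-482,177),(595-482,172)):
    v=at_z('side',*(np.array(q)/9.27+[261.6,159.6]),.086)[:2]-ax; print('side fing',v,np.hypot(*v),np.arctan2(v[1],v[0]))
E
python3 m2.py | tail -9
```

```text
tray [ 0.47517116 -0.01210013  0.022     ]
top [0.51552614 0.19987834 2.69497407] [-0.4 -0.1  0.2 -0.1  0.1 -0.   0.2 -0.2  0.2  0.1 -0.3  0.3]
[-0.09549223  0.04637776] 0.1061586667867705 2.6894742522488224
[-0.12010038  0.05493828] 0.13206935826987876 2.712571845474434
[-0.15151581  0.03960424] 0.15660630717569082 2.8859259829105555
[-0.12801933  0.08729809] 0.1549513002802324 2.5431088240079833
side cap [0.44629576 0.2408577  0.089     ] 0.07576792566569751 2.6229590470205784
side fing [-0.09245539  0.046769  ] 0.10361148390275908 2.673272194816244
side fing [-0.11863917  0.06234766] 0.13402418822617898 2.657735395379019
```

drive_tool --rows '[{"dx": -0.02, "dy": 0.03, "dz": 0.7, "wx": 0, "wy": 0, "wz": 0, "hand": 70}, {"dx": -0.02, "dy": 0.03, "dz": 1.4, "wx": 0, "wy": 0, "wz": 0, "hand": 70}, {"dx": -0.02, "dy": 0.03, "dz": 2.1, "wx": 0, "wy": 0, "wz": 0, "hand": 70}, {"dx": -0.02, "dy": 0.03, "dz": 2.7, "wx": 0, "wy": 0, "wz": 0, "hand": 70}, {"dx": -0.02, "dy": 0.03, "dz": 2.86, "wx": 0, "wy": 0, "wz": 0, "hand": 60}, {"dx": -0.02, "dy": 0.03, "dz": 2.86, "wx": 0, "wy": 0, "wz": 0, "hand": 45}, {"dx": -0.02, "dy": 0.03, "dz": 2.86, "wx": 0, "wy": 0, "wz": 0, "hand": 35}, {"dx": -0.02, "dy": 0.03, "dz": 2.86, "wx": 0, "wy": 0, "wz": 0, "hand": 30}, {"dx": -0.02, "dy": 0.03, "dz": 2.86, "wx": 0, "wy": 0, "wz": 0, "hand": 25}, {"dx": -0.02, "dy": 0.03, "dz": 2.86, "wx": 0, "wy": 0, "wz": 0, "hand": 20}, {"dx": -0.02, "dy": 0.03, "dz": 2.86, "wx": 0, "wy": 0, "wz": 0, "hand": 10}, {"dx": -0.02, "dy": 0.03, "dz": 2.86, "wx": 0, "wy": 0, "wz": 0, "hand": 10}, {"dx": -0.02, "dy": 0.03, "dz": 2.86, "wx": 0, "wy": 0, "wz": 0, "hand": 10}, {"dx": -0.02, "dy": 0.03, "dz": 2.86, "wx": 0, "wy": 0, "wz": 0, "hand": 10}]'

```text
clock: 9.2
eef_pos: [0.5387, -0.102, 0.0927]
tool_rot: [0.204, 0.979, -0.0, 0.002]
ft_force: [-1.2, -0.8, 4.7]
grip_width: 0.021
grasp_force: 58.9
```

Run:
```python
from h import *
plan([.537,-.102,.095],1.16)
b=snap('side','side3.png')
cv2.imwrite('pics/c3.png',cv2.resize(b[175:280,330:430],(571,600),interpolation=cv2.INTER_CUBIC)[...,::-1])
```

```text
clock 9.2 pos [ 0.5387 -0.102   0.0927] yaw 1.16 j [-0.19  0.42 -0.08  1.07 -0.    0.22] grip 0.021 F [-1.2 -0.8  4.7]
d [ 0.03  -0.013 -0.045] w [-0.001  0.037 -0.005]
```

View pics/c3.png

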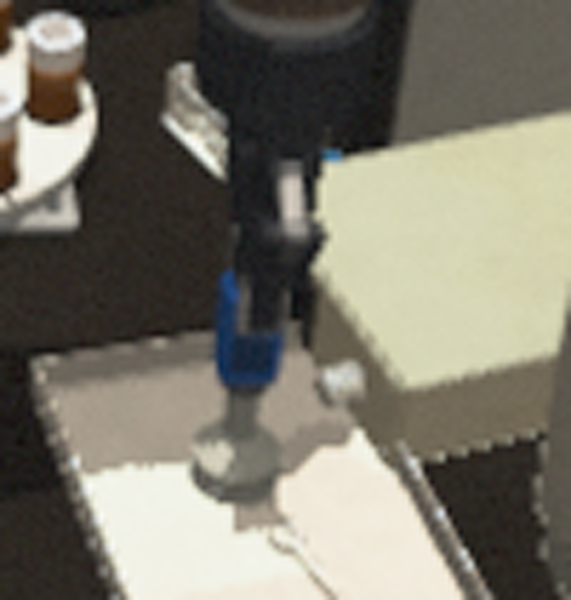

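The tool is gripped, with its cup at (233,465) in the crop. Next I lift it straight up.

drive_tool --rows '[{"dx": 0, "dy": 0, "dz": -0.3, "wx": 0, "wy": 0, "wz": 0, "hand": 10}, {"dx": 0, "dy": 0, "dz": -0.8, "wx": 0, "wy": 0, "wz": 0, "hand": 10}, {"dx": 0, "dy": 0, "dz": -1.4, "wx": 0, "wy": 0, "wz": 0, "hand": 10}, {"dx": 0, "dy": 0, "dz": -2.0, "wx": 0, "wy": 0, "wz": 0, "hand": 10}, {"dx": 0, "dy": 0, "dz": -2.6, "wx": 0, "wy": 0, "wz": 0, "hand": 10}, {"dx": 0, "dy": 0, "dz": -2.6, "wx": 0, "wy": 0, "wz": 0, "hand": 10}, {"dx": 0, "dy": 0, "dz": -2.6, "wx": 0, "wy": 0, "wz": 0, "hand": 10}]'

```text
clock: 9.95
eef_pos: [0.5377, -0.1012, 0.2209]
tool_rot: [0.204, 0.979, 0.0, 0.0]
ft_force: [-0.5, -0.3, -3.0]
grip_width: 0.0209
grasp_force: 59.1
```

Run:
```python
from h import *
plan([.4446,.236,.221],1.16)
print(at_z('side',370.8-.4,256.4-.4,.014))
```

```text
clock 9.95 pos [ 0.5377 -0.1012  0.2209] yaw 1.16 j [-0.19  0.33  0.14  1.37  0.    0.22] grip 0.0209 F [-0.5 -0.3 -3. ]
d [ 4.401e+00  5.440e+00 -2.000e-03] w [0.005 0.008 0.   ]
[ 0.53234668 -0.10544935  0.014     ]
```

drive_tool --rows '[{"dx": 0.5, "dy": 0.6, "dz": 0, "wx": 0, "wy": 0, "wz": 0, "hand": 10}, {"dx": 1.1, "dy": 1.4, "dz": 0, "wx": 0, "wy": 0, "wz": 0, "hand": 10}, {"dx": 1.7, "dy": 2.2, "dz": 0, "wx": 0, "wy": 0, "wz": 0, "hand": 10}, {"dx": 2.3, "dy": 3.0, "dz": 0, "wx": 0, "wy": 0, "wz": 0, "hand": 10}, {"dx": 2.9, "dy": 3.8, "dz": 0, "wx": 0, "wy": 0, "wz": 0, "hand": 10}, {"dx": 3.5, "dy": 4.5, "dz": 0, "wx": 0, "wy": 0, "wz": 0, "hand": 10}, {"dx": 4.1, "dy": 5.1, "dz": 0, "wx": 0, "wy": 0, "wz": 0, "hand": 10}, {"dx": 4.32, "dy": 5.44, "dz": 0, "wx": 0, "wy": 0, "wz": 0, "hand": 10}, {"dx": 4.32, "dy": 5.44, "dz": 0, "wx": 0, "wy": 0, "wz": 0, "hand": 10}, {"dx": 4.32, "dy": 5.44, "dz": 0.4, "wx": 0, "wy": 0, "wz": 0, "hand": 10}, {"dx": 4.32, "dy": 5.44, "dz": 0.4, "wx": 0, "wy": 0, "wz": 0, "hand": 10}, {"dx": 4.32, "dy": 5.44, "dz": 0.4, "wx": 0, "wy": 0, "wz": 0, "hand": 10}]'

```text
clock: 11.15
eef_pos: [0.4473, 0.2331, 0.1997]
tool_rot: [0.204, 0.979, -0.001, -0.001]
ft_force: [0.4, -0.4, -2.7]
grip_width: 0.0209
grasp_force: 59.4
```

Run:
```python
from h import *
plan([.4483,.2344,.2],1.16)
b=snap('side','side4.png');a=snap('top','top4.png')
b=cv2.resize(b[130:220,265:335],(466,600),interpolation=cv2.INTER_CUBIC)
a=cv2.resize(a[160:220,260:292],(320,600),interpolation=cv2.INTER_CUBIC)
cv2.imwrite('pics/c4.png',np.hstack([b,a])[...,::-1])
```

```text
clock 11.15 pos [0.4473 0.2331 0.1997] yaw 1.159 j [ 0.48  0.26 -0.02  1.3  -0.    0.89] grip 0.0209 F [ 0.4 -0.4 -2.7]
d [-0.008  0.031 -0.007] w [-0.035 -0.026 -0.01 ]
```

View pics/c4.png

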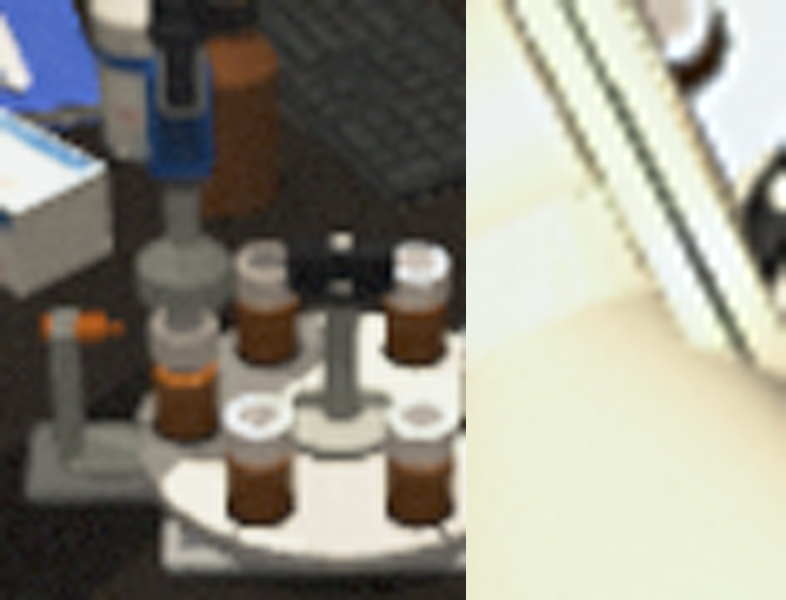

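Side crop: the cup spans x 135–230 (bottom rim near y 315), the cap spans 148–218 below it, so they look coaxial sideways. The top view is hidden by the arm. I compare cup and cap in depth numerically from the silhouettes.

Run:
```python
from h import *
im=cv2.imread('pics/side4.png')
g=im.astype(int)
for v in range(164,190,2): print(v,' '.join('%3d'%x for x in g[v,281:304].mean(1)))
for t in('seating_tool','cap'):
    for r in bot.outline_of('side',t)[:3]:
        e=r['extent']; print(t,round(r['score'],2),np.round(e,1))
def circ(c,z,r): 
    a=np.linspace(0,2*np.pi,73); P=np.array([proj('side',[c[0]+r*np.cos(x),c[1]+r*np.sin(x),z]) for x in a]); return np.round([P[:,0].min(),P[:,0].max(),P[:,1].min(),P[:,1].max()],1)
p=[.4446,.236]
for z,r in((.109,.022),(.089,.016),(.071,.016)): print(z,circ(p,z,r))
for d in((.003,0),(0,.003)): print(d,proj('side',[p[0]+d[0],p[1]+d[1],.109])-proj('side',[*p,.109]))
```

```text
164  83  38  37  40  37  40  40  39  50  79  88  87  89  77  50  37  40  33  38  38  37  38  39
166 112  39  43  43  38  47  73  96 106 107  89  93  92  98 101  95  77  57  31  40  54  82  94
168  56  37  36  32  68 105 119 120 119 123 117 115 117 116 114 112 107 103  82 103 150 139 117
170  39  41  35  38  71 113 118 121 122 124 119 111 115 114 114 111 108 104  86 109 158 156 149
172  38  36  37  41  59  79  87 100 105 110 114 114 112 108 100  98  90  80  80  90 113 113 126
174  41  38  33  33  51  72  83  78  87  84  82  85  84  86  84  81  80  76  65  78 107 114 114
176  38  39  38  36  40  40  61  98 119  86  84  86  86  88  99  96  68  45  36  44  57  77  90
178  64  71  53  37  39  42  97 150 132  96  95  93  94  96 121 146 122  27  26  37  44  48  49
180  46  50  41  35  38  47  81 122 134 135 135 136 135 134 134 122 111 116 121  99  45  45  52
182  38  37  40  39  43  39  73 111 110 115 117 114 115 115 116 111 119 145 137  78  45  45  46
184  36  39  36  39  37  39  44  81 109 113 115 116 114 116 114 112 127 151 150 141 103  58  42
186  36  38  40  36  29  26  42  66  96  98 104  99 100 113  98  84  93 133 153 153 151 151 151
188  38  26  28  29  31  31  48  59  55  62  60  63  60  61  52  51  86 135 152 153 153 153 157
seating_tool 0.97 [393.1 319.8  26.9  45.1]
seating_tool 0.81 [293.3 161.2  14.2  28.3]
seating_tool 0.61 [362.7 324.9  27.2  47.3]
cap 0.48 [291.3 182.6   7.    4.3]
0.109 [285.  299.1 169.2 176.9]
0.089 [287.2 297.3 175.5 181.2]
0.071 [287.4 297.4 180.1 185.8]
(0.003, 0) [ 0.88080605 -0.22131203]
(0, 0.003) [-0.3707908  -0.47523485]
```

drive_tool --rows '[{"dx": 0, "dy": 0.03, "dz": 0, "wx": -0.03, "wy": -0.03, "wz": 0, "hand": 10}, {"dx": 0, "dy": 0.03, "dz": 0.1, "wx": -0.03, "wy": -0.03, "wz": 0, "hand": 10}, {"dx": 0, "dy": 0.03, "dz": 0.2, "wx": -0.03, "wy": -0.03, "wz": 0, "hand": 10}, {"dx": 0, "dy": 0.03, "dz": 0.3, "wx": -0.03, "wy": -0.03, "wz": 0, "hand": 10}, {"dx": 0, "dy": 0.03, "dz": 0.38, "wx": -0.03, "wy": -0.03, "wz": 0, "hand": 10}, {"dx": 0, "dy": 0.03, "dz": 0.38, "wx": -0.03, "wy": -0.03, "wz": 0, "hand": 10}, {"dx": 0, "dy": 0.03, "dz": 0.38, "wx": -0.03, "wy": -0.03, "wz": 0, "hand": 10}]'

```text
clock: 12.05
eef_pos: [0.4486, 0.2358, 0.1818]
tool_rot: [0.204, 0.979, 0.001, 0.001]
ft_force: [0.2, 0.8, -1.5]
grip_width: 0.0205
grasp_force: 59.3
```

drive_tool --rows '[{"dx": 0, "dy": 0, "dz": 0.03, "wx": 0, "wy": 0, "wz": 0, "hand": 10}, {"dx": 0, "dy": 0, "dz": 0.06, "wx": 0, "wy": 0, "wz": 0, "hand": 10}, {"dx": 0, "dy": 0, "dz": 0.08, "wx": 0, "wy": 0, "wz": 0, "hand": 10}, {"dx": 0, "dy": 0, "dz": 0.08, "wx": 0, "wy": 0, "wz": 0, "hand": 10}]'

```text
clock: 12.45
eef_pos: [0.4487, 0.2358, 0.1779]
tool_rot: [0.204, 0.979, 0.001, 0.001]
ft_force: [-0.1, -0.1, -2.6]
grip_width: 0.0205
grasp_force: 59.3
```

drive_tool --rows '[{"dx": 0, "dy": -0.02, "dz": 0.02, "wx": 0, "wy": 0, "wz": 0, "hand": 10}, {"dx": 0, "dy": -0.02, "dz": 0.04, "wx": 0, "wy": 0, "wz": 0, "hand": 10}, {"dx": 0, "dy": -0.02, "dz": 0.06, "wx": 0, "wy": 0, "wz": 0, "hand": 10}, {"dx": 0, "dy": -0.02, "dz": 0.06, "wx": 0, "wy": 0, "wz": 0, "hand": 10}]'

```text
clock: 12.85
eef_pos: [0.4482, 0.2355, 0.1753]
tool_rot: [0.204, 0.979, 0.002, 0.001]
ft_force: [-0.8, 1.6, 0.4]
grip_width: 0.0207
grasp_force: 59.7
```

drive_tool --rows '[{"dx": 0, "dy": 0, "dz": 0.03, "wx": 0, "wy": 0, "wz": 0, "hand": 10}, {"dx": 0, "dy": 0, "dz": 0.03, "wx": 0, "wy": 0, "wz": 0, "hand": 10}, {"dx": 0, "dy": 0, "dz": 0.03, "wx": 0, "wy": 0, "wz": 0, "hand": 10}]'

```text
clock: 13.15
eef_pos: [0.4482, 0.2355, 0.1738]
tool_rot: [0.204, 0.979, 0.002, 0.001]
ft_force: [-2.6, 1.9, 1.9]
grip_width: 0.0204
grasp_force: 60.0
```

Run:
```python
from h import *
o=bot.get_obs(); print(o['ft_force'],o['ft_torque'])
snap('side','side5.png')
im=cv2.imread('pics/side5.png').astype(int)
for v in range(168,194): print(v,' '.join('%3d'%x for x in im[v,281:304].mean(1)))
```

```text
[-2.57663074  1.92022118  1.92260971] [ 0.90375747  0.77311695 -0.01089651]
168  52  36  40  33  41  44  34  40  53  74  87  87  88  73  42  40  32  38  49 100 146 132 115
169  37  36  29  35  38  37  37  37  48  74  87  88  86  76  43  38  42  42  65 129 166 125 111
170  36  38  32  37  38  41  33  35  51  78  85  86  84  74  45  38  40  38  69 123 157 152 135
171  33  38  36  38  38  34  39  49  68  82  84  87  82  77  63  40  37  38  56  98 132 145 151
172  39  35  36  39  40  42  67  92 100  94  89  87  87  88  91  84  67  43  57  89 112 121 137
173  39  35  39  37  45  67 103 117 118 113 105 100 101 104 107 103  97  82  58  90 113 113 121
174  36  39  39  36  55  96 117 121 122 121 121 112 114 112 111 109 109  96  65  81 109 113 114
175  37  36  37  42  71 110 119 119 119 122 120 113 116 114 111 110 109 100  70  59  90 105 115
176  38  38  35  37  71 113 122 121 122 120 121 118 116 113 115 112 110 101  74  44  54  77  92
177  36  39  41  37  63  97 113 118 121 123 122 121 113 116 114 114 106  94  72  40  48  46  49
178  63  69  55  39  63  89  97 107 110 118 121 123 118 112 110 
[... 771 characters left out ...]
  94 134 151 153 151 150 151
187  38  37  36  26  27  26  31  49  70  94  96  89 100 106  85  62  87 134 151 151 150 150 151
188  37  34  29  24  28  38  54  57  53  60  59  64  60  64  57  51  86 136 153 151 150 151 150
189  28  30  29  27  30  63  94  80  51  53  51  53  51  55  50  45  89 135 150 163 202 219 206
190  28  27  31  28  36  89 123  85  52  50  48  48  50  50  51  49  86 141 191 222 220 218 211
191  28  26  24  25  62 116 136  88  47  47  44  48  47  45  43  44  74 155 225 233 204 176 171
192  17  27  30  28  76 128 133  71  44  49  43  47  50  49  50  43  59 165 236 232 185 180 174
193  76  78  81  76  81 108 102  48  46  46  47  47  46  44  45  43  52 149 230 238 227 215 178
```

drive_tool --rows '[{"dx": 0.02, "dy": 0, "dz": -0.02, "wx": 0, "wy": 0, "wz": 0, "hand": 10}, {"dx": 0.02, "dy": 0, "dz": -0.02, "wx": 0, "wy": 0, "wz": 0, "hand": 10}, {"dx": 0.02, "dy": 0, "dz": 0, "wx": 0, "wy": 0, "wz": 0, "hand": 10}, {"dx": 0.02, "dy": 0, "dz": 0.03, "wx": 0, "wy": 0, "wz": 0, "hand": 10}, {"dx": 0.02, "dy": 0, "dz": 0.03, "wx": 0, "wy": 0, "wz": 0, "hand": 10}]'

```text
clock: 13.7
eef_pos: [0.448, 0.2355, 0.1727]
tool_rot: [0.204, 0.979, 0.001, 0.002]
ft_force: [-0.8, 2.2, 4.8]
grip_width: 0.0205
grasp_force: 60.2
```

drive_tool --rows '[{"dx": 0, "dy": 0.02, "dz": 0.02, "wx": 0, "wy": 0, "wz": 0, "hand": 10}, {"dx": 0, "dy": 0.02, "dz": 0.04, "wx": 0, "wy": 0, "wz": 0, "hand": 10}, {"dx": 0, "dy": 0.02, "dz": 0.06, "wx": 0, "wy": 0, "wz": 0, "hand": 10}, {"dx": 0, "dy": 0.02, "dz": 0.08, "wx": 0, "wy": 0, "wz": 0, "hand": 10}, {"dx": 0, "dy": 0.02, "dz": 0.08, "wx": 0, "wy": 0, "wz": 0, "hand": 10}]'

```text
clock: 14.2
eef_pos: [0.4477, 0.2353, 0.1669]
tool_rot: [0.204, 0.979, -0.0, 0.001]
ft_force: [0.0, -0.7, -2.5]
grip_width: 0.0204
grasp_force: 59.3
```

drive_tool --rows '[{"dx": 0, "dy": 0, "dz": 0.03, "wx": 0, "wy": 0, "wz": 0, "hand": 10}, {"dx": 0, "dy": 0, "dz": 0.06, "wx": 0, "wy": 0, "wz": 0, "hand": 10}, {"dx": 0, "dy": 0, "dz": 0.09, "wx": 0, "wy": 0, "wz": 0, "hand": 10}, {"dx": 0, "dy": 0, "dz": 0.09, "wx": 0, "wy": 0, "wz": 0, "hand": 10}, {"dx": 0, "dy": 0, "dz": 0.09, "wx": 0, "wy": 0, "wz": 0, "hand": 10}, {"dx": 0, "dy": 0, "dz": 0.09, "wx": 0, "wy": 0, "wz": 0, "hand": 10}]'

```text
clock: 14.8
eef_pos: [0.4492, 0.2369, 0.1661]
tool_rot: [0.204, 0.979, 0.003, 0.003]
ft_force: [-1.4, -1.9, 12.3]
grip_width: 0.0209
grasp_force: 61.2
```

drive_tool --rows '[{"dx": 0, "dy": 0, "dz": 0.03, "wx": 0, "wy": 0, "wz": 0, "hand": 10}, {"dx": 0, "dy": 0, "dz": 0.04, "wx": 0, "wy": 0, "wz": 0, "hand": 10}, {"dx": 0, "dy": 0, "dz": 0.04, "wx": 0, "wy": 0, "wz": 0, "hand": 10}, {"dx": 0, "dy": 0, "dz": 0.04, "wx": 0, "wy": 0, "wz": 0, "hand": 10}]'

```text
clock: 15.2
eef_pos: [0.45, 0.2375, 0.166]
tool_rot: [0.204, 0.979, 0.004, 0.004]
ft_force: [-4.7, -1.0, 20.1]
grip_width: 0.0207
grasp_force: 62.3
```

drive_tool --rows '[{"dx": 0, "dy": 0, "dz": -0.1, "wx": 0, "wy": 0, "wz": 0, "hand": 10}, {"dx": 0, "dy": 0, "dz": -0.2, "wx": 0, "wy": 0, "wz": 0, "hand": 10}, {"dx": 0, "dy": 0, "dz": -0.3, "wx": 0, "wy": 0, "wz": 0, "hand": 10}, {"dx": 0, "dy": 0, "dz": -0.5, "wx": 0, "wy": 0, "wz": 0, "hand": 10}, {"dx": 0, "dy": 0, "dz": -0.9, "wx": 0, "wy": 0, "wz": 0, "hand": 10}, {"dx": 0, "dy": 0, "dz": -1.3, "wx": 0, "wy": 0, "wz": 0, "hand": 10}, {"dx": 0, "dy": 0, "dz": -1.3, "wx": 0, "wy": 0, "wz": 0, "hand": 10}, {"dx": 0, "dy": 0, "dz": -1.3, "wx": 0, "wy": 0, "wz": 0, "hand": 10}]'

```text
clock: 16.0
eef_pos: [0.4479, 0.2361, 0.2264]
tool_rot: [0.204, 0.979, 0.001, 0.002]
ft_force: [-0.9, -0.0, -3.2]
grip_width: 0.0207
grasp_force: 59.4
```

Run:
```python
from h import *
plan([.5377,-.1015,.23],1.16)
snap('side','side6.png')
im=cv2.imread('pics/side6.png').astype(int)
for v in range(174,194): print(v,' '.join('%3d'%x for x in im[v,281:304,2]),' | ',' '.join('%3d'%x for x in im[v,288:296,0]))
```

```text
clock 16.0 pos [0.4479 0.2361 0.2264] yaw 1.16 j [ 0.49  0.25  0.03  1.35 -0.    0.9 ] grip 0.0207 F [-0.9 -0.  -3.2]
d [-4.343 -5.473 -0.075] w [0.032 0.034 0.001]
174  46  37  45  42  42  44  46  42  43  46  42  42  42  47  45  45  44  44  42  64 103 123 122  |   30  34  34  32  29  31  33  36
175  40  42  46  43  49  45  47  47  49  39  43  47  44  41  44  42  41  41  40  54  86 116 127  |   36  39  31  33  36  34  34  35
176  43  44  49  44  43  42  44  41  43  41  51  67  67  63  38  45  40  39  44  53  66  88 105  |   29  30  32  41  53  54  51  29
177  47  42  42  46  43  45  44  62 114 139 123 129 134 141 125  86  38  35  40  44  63  72  77  |   51  93 117 105 110 112 120 106
178 103 110  76  47  45  40  67 122 162 156 138 130 133 141 141 137  89  23  31  30  66  76  76  |  102 135 134 122 113 116 122 121
179 109 115  79  41  44  46  92 157 170 120 108 101 102 101 125 156 131  50  84  95  79  79  77  |  132 143 106  97  89  91  91 109
180  69  67  53  39  42  46 100 167 172 124 101 103  99 107 133 162 147 121 140 134  87  73  75  |  140 145 109  92  93  90  95 114
181  48  46
[... 1004 characters left out ...]
 177  |   63  27  26  32  26  23  31  20
189  29  27  30  31  29  65 106 104  79  82  80  83  79  78  75  75 104 147 174 206 223 216 202  |   71  24  30  30  29  23  27  13
190  24  31  27  29  38  99 140 103  76  76  79  80  76  73  76  72  99 174 222 224 225 213 208  |   71  26  24  24  28  25  22  27
191  30  35  33  32  69 124 143  88  72  73  77  75  77  74  74  69 103 199 237 211 203 203 200  |   55  21  13  28  17  26  19  21
192  33  28  29  29  64 110 118  74  71  73  76  77  77  74  71  66 106 203 237 213 202 201 201  |   41  15  17  22  24  22  24  16
193  86  83  83  82 101 128 118  76  70  76  73  76  75  73  72  69  92 181 233 230 218 224 219  |   57  23  19  16  22  15  17  21
```

The cap now starts 2 rows lower, is symmetric, and the amber band under it is gone, so it is home. I take the tool back to the spot it came from.

drive_tool --rows '[{"dx": -0.5, "dy": -0.6, "dz": -0.07, "wx": 0.03, "wy": 0.03, "wz": 0, "hand": 10}, {"dx": -1.1, "dy": -1.4, "dz": -0.07, "wx": 0.03, "wy": 0.03, "wz": 0, "hand": 10}, {"dx": -1.7, "dy": -2.2, "dz": -0.07, "wx": 0.03, "wy": 0.03, "wz": 0, "hand": 10}, {"dx": -2.3, "dy": -3.0, "dz": -0.07, "wx": 0.03, "wy": 0.03, "wz": 0, "hand": 10}, {"dx": -2.9, "dy": -3.8, "dz": -0.07, "wx": 0.03, "wy": 0.03, "wz": 0, "hand": 10}, {"dx": -3.5, "dy": -4.5, "dz": -0.07, "wx": 0.03, "wy": 0.03, "wz": 0, "hand": 10}, {"dx": -4.1, "dy": -5.1, "dz": -0.07, "wx": 0.03, "wy": 0.03, "wz": 0, "hand": 10}, {"dx": -4.34, "dy": -5.47, "dz": -0.07, "wx": 0.03, "wy": 0.03, "wz": 0, "hand": 10}, {"dx": -4.34, "dy": -5.47, "dz": -0.07, "wx": 0.03, "wy": 0.03, "wz": 0, "hand": 10}, {"dx": -4.34, "dy": -5.47, "dz": 0.5, "wx": 0.03, "wy": 0.03, "wz": 0, "hand": 10}, {"dx": -4.34, "dy": -5.47, "dz": 1.1, "wx": 0.03, "wy": 0.03, "wz": 0, "hand": 10}, {"dx": -4.34, "dy": -5.47, "dz": 1.7, "wx": 0.03, "wy": 0.03, "wz": 0, "hand": 10}, {"dx": -4.34, "dy": -5.47, "dz": 2.2, "wx": 0.03, "wy": 0.03, "wz": 0, "hand": 10}, {"dx": -4.34, "dy": -5.47, "dz": 2.5, "wx": 0.03, "wy": 0.03, "wz": 0, "hand": 10}, {"dx": -4.34, "dy": -5.47, "dz": 2.5, "wx": 0.03, "wy": 0.03, "wz": 0, "hand": 10}, {"dx": -4.34, "dy": -5.47, "dz": 2.5, "wx": 0.03, "wy": 0.03, "wz": 0, "hand": 10}]'

```text
clock: 17.65
eef_pos: [0.5373, -0.1003, 0.1009]
tool_rot: [0.203, 0.979, 0.0, -0.001]
ft_force: [-0.1, -0.5, -2.6]
grip_width: 0.0208
grasp_force: 59.3
```

Run:
```python
from h import *
plan([.5377,-.1015,.092],1.16)
```

```text
clock 17.65 pos [ 0.5373 -0.1003  0.1009] yaw 1.161 j [-0.18  0.41 -0.07  1.09  0.    0.23] grip 0.0208 F [-0.1 -0.5 -2.6]
d [-0.017 -0.018  0.178] w [-0.003 -0.021  0.012]
```

drive_tool --rows '[{"dx": 0, "dy": 0, "dz": 0.06, "wx": 0, "wy": 0, "wz": 0, "hand": 10}, {"dx": 0, "dy": 0, "dz": 0.11, "wx": 0, "wy": 0, "wz": 0, "hand": 10}, {"dx": 0, "dy": 0, "dz": 0.15, "wx": 0, "wy": 0, "wz": 0, "hand": 10}, {"dx": 0, "dy": 0, "dz": 0.18, "wx": 0, "wy": 0, "wz": 0, "hand": 10}, {"dx": 0, "dy": 0, "dz": 0.18, "wx": 0, "wy": 0, "wz": 0, "hand": 10}]'

```text
clock: 18.15
eef_pos: [0.5383, -0.1012, 0.0928]
tool_rot: [0.204, 0.979, -0.0, 0.0]
ft_force: [-0.4, -0.5, -0.7]
grip_width: 0.0206
grasp_force: 59.5
```

drive_tool --rows '[{"dx": 0, "dy": 0, "dz": 0.02, "wx": 0, "wy": 0, "wz": 0, "hand": 10}, {"dx": 0, "dy": 0, "dz": 0.02, "wx": 0, "wy": 0, "wz": 0, "hand": 10}, {"dx": 0, "dy": 0, "dz": 0.02, "wx": 0, "wy": 0, "wz": 0, "hand": 22}, {"dx": 0, "dy": 0, "dz": 0.0, "wx": 0, "wy": 0, "wz": 0, "hand": 26}, {"dx": 0, "dy": 0, "dz": 0.0, "wx": 0, "wy": 0, "wz": 0, "hand": 32}, {"dx": 0, "dy": 0, "dz": 0.0, "wx": 0, "wy": 0, "wz": 0, "hand": 50}, {"dx": 0, "dy": 0, "dz": 0.0, "wx": 0, "wy": 0, "wz": 0, "hand": 60}, {"dx": 0, "dy": 0, "dz": 0.0, "wx": 0, "wy": 0, "wz": 0, "hand": 65}, {"dx": 0, "dy": 0, "dz": 0.0, "wx": 0, "wy": 0, "wz": 0, "hand": 65}, {"dx": 0, "dy": 0, "dz": -0.3, "wx": 0, "wy": 0, "wz": 0, "hand": 65}, {"dx": 0, "dy": 0, "dz": -1.0, "wx": 0, "wy": 0, "wz": 0, "hand": 65}, {"dx": 0, "dy": 0, "dz": -2.0, "wx": 0, "wy": 0, "wz": 0, "hand": 65}, {"dx": 0, "dy": 0, "dz": -3.0, "wx": 0, "wy": 0, "wz": 0, "hand": 65}, {"dx": 0, "dy": 0, "dz": -3.4, "wx": 0, "wy": 0, "wz": 0, "hand": 65}, {"dx": 0, "dy": 0, "dz": -3.4, "wx": 0, "wy": 0, "wz": 0, "hand": 65}, {"dx": 0, "dy": 0, "dz": -3.4, "wx": 0, "wy": 0, "wz": 0, "hand": 65}]'

```text
clock: 19.75
eef_pos: [0.538, -0.1011, 0.2623]
tool_rot: [0.204, 0.979, 0.0, 0.0]
ft_force: [-0.2, 0.7, -0.4]
grip_width: 0.0653
grasp_force: 0.0
```

Run:
```python
from h import *
plan([.5377,-.1015,.25],1.16)
b=snap('side','side7.png')
cv2.imwrite('pics/c7.png',cv2.resize(b[155:305,255:425],None,fx=3.8,fy=3.8,interpolation=cv2.INTER_CUBIC)[...,::-1])
```

```text
clock 19.75 pos [ 0.538  -0.1011  0.2623] yaw 1.16 j [-0.19  0.32  0.23  1.48  0.    0.22] grip 0.0653 F [-0.2  0.7 -0.4]
d [ 0.002 -0.01   0.246] w [0.001 0.005 0.003]
```

View pics/c7.png

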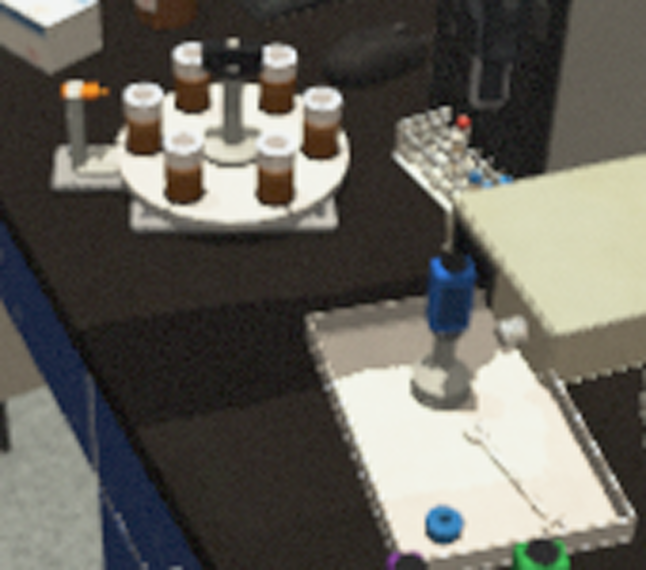

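The tool stands upright in the tray at (445,320). The pressed cap at (143,95) is level with the others and at the finger (100,90), and the gripper is clear.

```bash
python3 -c "
from workcell import bot
print(bot.job_done())"
```

```text
the job is handed in; nothing more can be done
None
```

The job is handed in at about 20 s: the proud cap clicked home at the gauge finger, the seating tool stands upright back in the tray, and nothing else was seen to move; no verdict came back.

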